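# Set the binding machine to wide margin

### The arm

A 6-joint arm with a two-finger parallel gripper is mounted at the origin on the work surface. World frame = base frame: x ahead of the robot, y to its left, z up, the work surface at z = 0. Lengths are in m, angles in degrees, forces in N, time in s.
With the tool pointing down it reaches from about 0.3 to 0.75 m from the base axis. Payload 8.5 kg.
Tool frame: the origin (TCP) lies between the finger pads; the fingertips stand 8 mm ahead of it and the grasp point (between the pads) lies 11 mm behind it (arm.tips_ahead is the distance from the TCP to the fingertips, in m); z points along the fingers, y is the line along which they close (so a half turn about z gives the same grasp; the last joint's range is limited). The gripper opens to 88 mm and grips with 3 to 60 N. Pads are 18 mm wide; open, the fingers measure 123 mm over their backs; the gripper's body (75 mm by 187 mm) begins 45 mm behind the grasp point.
Start: joints at [64.727, 21.807, 74.336, -0, 83.858, -12.336], TCP at [0.123, 0.536, 0.247] pointing down, gripper open.
Joint ranges: [-178.18, 178.18], [-50.72, 133.34], [12.68, 142.11], [-81.47, 261.47], [9.98, 163.14], [-165.26, 165.26]. Speed limits (degrees/s): [136.94, 136.94, 180, 180, 180, 180].

### API

Orientations are given as [roll, pitch, yaw] about the fixed x, y, z axes, in that order (R = Rz(yaw) Ry(pitch) Rx(roll)).
In Python, from bench import arm, optics, order, finder gives the robot as it stands. Calls block until the motion is done:
- arm.movep(position, orientation): joint-space move of the TCP to a pose.
- arm.move_linear(position, feed=0.15, ori=None, force_limit=None): straight line of the TCP; ori=None keeps the orientation; feed is the mean speed in m/s. With force_limit (N) it stops when the force on the tool has changed by that much, and returns True; else False.
- arm.move_j(angles): joint-space move.
- arm.set_gripper(opening, strength=None): opening from 0.0 (shut) to 1.0 (fully open); strength is the grip in N (None keeps the last); returns when the fingers have stopped.
- arm.wait(seconds).
- arm.solve_ik(position, orientation): joint angles nearest the present ones, or None.
- optics.get_image(name): name is "scene" or "top" or "wrist"; returns a dict with "color" (420x560x3 uint8, blue, green, red), "range_z" (420x560 float32, m along the optical axis (not along the pixel's ray), 0 where there is no reading), "fov_y" (degrees; the focal length in pixels is half the picture's height over the tangent of half this angle, whatever the lens; pixels are square), "cx", "cy" (the principal point, pixels), "xyz" and "attitude" of the camera in the world; the wrist camera has in their place "hand_eye" (4x4, takes a point from camera to tool coordinates, whose origin is the TCP and whose axes are the flange's). Camera axes: x right, y up, looking along -z (the intrinsics and any distortion apply to the point x, -y, -z); pixel columns grow to the right and rows downward; lengths in m; the calibration is good to about 2 mm. A picture is of the moment at which its call begins: read the wrist's pose just before it.
A pose or a line that the arm cannot do raises arm.Unreachable and nothing moves.
- order.hand_in(): hands the job in; it is judged then, once.
Trained networks look in a picture, given as the dict that the camera call returned (one of the last four; its "shot" number tells which), for a name from the list of things; names that differ only in an ending like _2 or _b are one class to them, and where a whole thing is asked for, a point or a joint stands for the part that bears it (a point fixed in the world has none). Each returns a list of dicts, best first, with "score" (0 to 1); they miss things now and then, are a little off and sometimes report something else, mostly with a low value. They report only what shows in the picture. A call takes as long as a camera call.
- finder.search_frame(picture, thing): "position" ([column, row] in pixels, amid what is visible of it).
Readings, each from a call of its own:
- arm.read_t(): time.
- arm.read_joints(): joint angles.
- arm.read_joint_vel(): joint speeds.
- arm.read_tau(): joint torques, N m.
- arm.read_position(): TCP position.
- arm.read_eef_rot(): TCP orientation.
- arm.read_force(): force on the tool from outside, world axes, zero at the start.
- arm.read_wrist_torque(): the same for the moment, N m.
- arm.read_opening(): opening from 0.0 (shut) to 1.0 (fully open).
- arm.read_grip_force(): force on a finger pad.
Only numpy, scipy, OpenCV 4.12 (cv2) and the standard library are available. Lean on these libraries where they do the work, as an engineer would, in place of code of your own. Each camera call takes 0.05 s, during which the arm holds its last target. There are 200 camera calls.

### The job

Set the comb binding machine from narrow to wide margin: pull its black margin knob straight up to unlock it, turn it clockwise to the next notch and push it back down fully home there, then let go. The wide notch cannot be seen and must be felt for; never force the knob, neither by twisting it while it is locked nor by pressing it down hard where it does not drop in. Leave everything else on the desk and on the machine where it is.

Things in the scene. Friction and masses are not known exactly. Their poses are not given: they have to be found in the camera images.
- binder: Comb binding machine, white plastic, fixed, 300 deep (x), 400 wide (y). Origin: centre of its underside on the desk; its +x points to its back (folded punch lever there, top at 112), its front is the robot's side. Front paper table at height 50, then a head with a flat deck at height 120. On the deck a row of steel comb fingers, 16 high, begins 85 from the knob's axis; nothing else stands within 80 of it.
- knob_grip (a point): Centre (half-way up) of the margin knob: fluted black upright round knob, 38 across, 27 high, vertical axis, above a grey round boss (60 across, 16 high) on the deck near its right end. Pushed home, its underside is 137 above the desk (1 above the boss), this point 150.5, its top 164. A white bar on its top points to the machine's front at narrow margin. Grip its side from above, at any yaw.
- margin_pull (a joint): How far the knob is pulled up, in m: 0 fully home, 0.014 fully out. Free of the notch above 0.010. It slides with about 1.4 N of friction plus its weight (0.8 N) and stays where it is left.
- margin_turn (a joint): Turn of the knob in rad, clockwise seen from above: 0 at the narrow notch (starts within 0.03 of it), end stop at 1.65. Pulled out, it turns with about 0.03 N m. The wide notch sits on an adjustable plate hidden in the boss, anywhere from 0.80 to 1.40; no mark shows it. A notch has about 0.035 rad of play either way. There is no notch between the two, nor beyond.
- lock_pin: Sprung steel pin, 6 across, hidden in the boss, turning and rising with the knob 22 from its axis (origin on the axis, at the knob's underside). It drops into the notches. It shears above 20 N, from pressing or from twisting a locked knob: a twist of 0.4 N m is enough.
- plate_top (a point): Point on the knob's axis where the hidden plate's top lies, 122 above the desk. Off the notches the pin lands on it at a pull of about 0.010, then yields against its spring: 3 N at first, 1.5 N more per mm, until it bottoms at a pull of 0.004 (12 N); below that it is rigid. Turned over a notch while sprung, it snaps in, the push-back vanishes, and the knob then goes down with its friction only.
- comb: loose black plastic binding comb, 240 long, lying on the machine's front paper table; origin at the centre of its underside. Leave alone
- clip_box: loose small cardboard box 45 x 62 x 22 on the machine's deck behind the comb opener; origin at the centre of its underside. Leave alone
- tape_roll: loose roll of clear packing tape, 88 across, 45 high, on the desk; origin at the centre of its underside. Leave alone
- stapler: loose black stapler, 135 x 36 x 46, on the desk; origin at the centre of its underside. Leave alone
- mouse: loose black computer mouse, 104 x 60 x 34, on the desk; origin at the centre of its underside. Leave alone
- thermos: loose dark steel thermos, 64 across, 190 high; origin at the centre of its underside. Leave alone
- water_bottle: loose clear bottle with blue cap, 64 across, 210 high; origin at the centre of its underside. Leave alone
- pen_cup: loose white cup with pens, 80 across, 98 high (pens to 160); origin at the centre of its underside. Leave alone

How it is judged (in metres and radians):
On the way, in this order (a step that is already met when the one before it is completed fails the run):
1. the knob is pulled out of the narrow notch (more than 10 mm up) (value of joint margin_pull above 0.0102 m), for 0.1 s.
2. pulled out, it is turned clockwise well clear of the narrow notch (more than 0.5 rad) (value of joint margin_turn above 0.5 rad and value of joint margin_pull above 0.0035 m), for 0.1 s.
At the end, for the whole second after the job is handed in: The margin knob stands in the wide notch (turned more than 0.7 rad clockwise from narrow) and is pushed fully home (within 1.5 mm of its lowest position), at rest and let go, with the pin not strained (under 10 N) (value of joint margin_pull below 0.0015 m and value of joint margin_turn above 0.7 rad and velocity of joint margin_pull below 0.005 m/s and velocity of joint margin_turn below 0.05 rad/s and contact force between lock_pin and anything else below 10 N); the robot touches nothing.
It fails at once if the locking pin is loaded with more than 20 N (knob twisted while locked, or forced down between notches) (contact force between lock_pin and anything else above 20 N).
It fails at once if something else on the desk or machine is shifted by more than 20 mm (distance of any of comb, clip_box, tape_roll, stapler, mouse, thermos, water_bottle, pen_cup from where it was at the start of the episode above 0.02 m).
It also fails if it takes over 51 s, if anything falls off the work surface, if the arm or the gripper's body presses on something with over 40 N, if the wrist force passes 120 N, or if a joint passes its speed limit or range.

## Working session

There is one attempt and no reset: what is moved stays moved. The work goes in short steps, each a Python script; the robot and the scene stay as the last script left them, time stands still between calls to the robot, and variables do not carry over. Pictures are saved under pics/ and viewed, at most 10 in all, crops included, and the job is handed in when it is done.

```bash
ls; mkdir -p pics
cat > h.py <<'E'
import numpy as np, cv2
from scipy.spatial.transform import Rotation as R
from bench import arm, optics, order, finder
def cam(name):
    p=arm.read_position(); o=arm.read_eef_rot(); d=optics.get_image(name)
    if name=="wrist":
        T=np.eye(4); T[:3,:3]=R.from_euler('xyz',o,degrees=True).as_matrix(); T[:3,3]=p
        d['T']=T@np.array(d['hand_eye'])
    return d
def ray(d,u,v):
    f=210/np.tan(np.radians(d['fov_y'])/2)
    return np.array([(u-d['cx'])/f,-(v-d['cy'])/f,-1.])
E
python3 - <<'E'
from h import *
for n in ("scene","top"):
    d=cam(n); cv2.imwrite(f'pics/{n}.png',d['color'])
    print({k:(v if k not in('color','range_z') else v.shape) for k,v in d.items()})
    for t in("knob_grip","binder"): print(t,finder.search_frame(d,t)[:3])
print(arm.read_t(),arm.read_eef_rot())
E
```

```text
pics
{'color': (420, 560, 3), 'range_z': (420, 560), 'fov_y': 57.72093831568489, 'cx': 286.2598722199383, 'cy': 205.71730978942804, 'xyz': array([ 1.06394519, -0.69465563,  0.76427583]), 'attitude': array([5.42091135e+01, 5.03773297e-02, 4.10150891e+01]), 'shot': 1}
knob_grip [{'position': [281.6, 216.9], 'score': 0.51}]
binder [{'position': [323.1, 235.4], 'score': 0.72}, {'position': [280.0, 219.9], 'score': 0.32}]
{'color': (420, 560, 3), 'range_z': (420, 560), 'fov_y': 43.64893822171991, 'cx': 280.0769003859063, 'cy': 209.05809213346745, 'xyz': array([ 0.18626759, -0.02917392,  1.45378307]), 'attitude': array([ 12.00893238,   0.33988482, -94.302997  ]), 'shot': 2}
knob_grip [{'position': [297.7, 181.4], 'score': 0.59}]
binder [{'position': [246.6, 186.0], 'score': 0.97}]
0.3 [-1.79972097e+02 -7.28145062e-03  1.67066826e+02]
```

Run:
```python
from h import *
for n,(u,v) in (("scene",(281.6,216.9)),("top",(297.7,181.4))):
    d=cam(n); r=ray(d,u,v); M=R.from_euler('xyz',d['attitude'],degrees=True).as_matrix()
    w=M@r; s=(0.16-d['xyz'][2])/w[2]; z=d['range_z'][int(v),int(u)]
    print(n,d['xyz']+s*w, d['xyz']+z*w, z)
print(arm.read_t())
a=cv2.imread('pics/scene.png');b=cv2.imread('pics/top.png')
cv2.imwrite('pics/both.png',np.vstack([cv2.resize(a,(400,300)),cv2.resize(b,(400,300))]))
cv2.imwrite('pics/both2.png',np.hstack([cv2.resize(a,(400,300)),cv2.resize(b,(400,300))]))
```

```text
scene [ 0.53704072 -0.10815536  0.16      ] [ 0.53868741 -0.10998831  0.1618885 ] 0.9897534
top [ 0.52977519 -0.0924006   0.16      ] [ 0.52951267 -0.09235228  0.16098876] 1.3364654
0.4
```

View pics/both2.png

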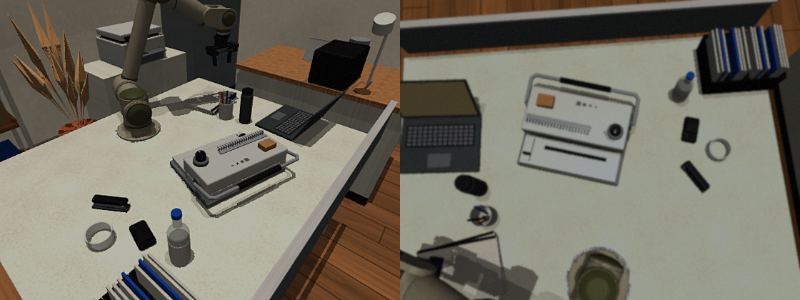

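View pics/top.png

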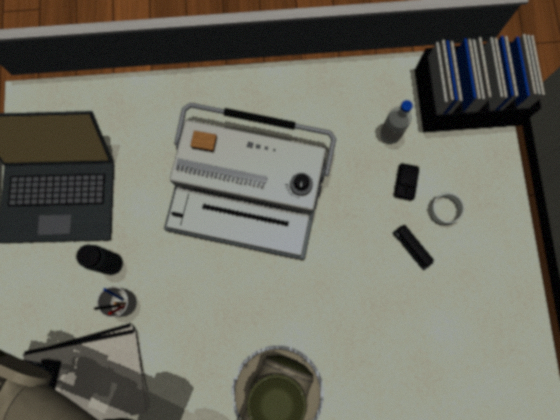

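The top view shows the knob at about (301,183) on the right end of the deck, with the thermos, pen cup and laptop on the left. The bottle, mouse, tape roll and stapler are well to the right of the knob. I'll go up and over for a closer look.

Run:
```python
from h import *
p=arm.read_position(); arm.move_linear([p[0],p[1],0.36],feed=0.3)
for y in range(-180,180,30):
    q=arm.solve_ik([0.533,-0.1,0.147],[180,0,y]); print(y,None if q is None else np.round(q,0))
d=optics.get_image("wrist"); print(np.round(d['hand_eye'],3),d['fov_y'])
print(arm.read_t(),arm.read_force())
```

```text
-180 [ -23.   26.   85.    0.   69. -113.]
-150 [ -23.   26.   85.    0.   69. -143.]
-120 None
-90 [-23.  26.  85.  -0.  69. 157.]
-60 [-23.  26.  85.  -0.  69. 127.]
-30 [-23.  26.  85.  -0.  69.  97.]
0 [-23.  26.  85.  -0.  69.  67.]
30 [-23.  26.  85.  -0.  69.  37.]
60 [-23.  26.  85.  -0.  69.   7.]
90 [-23.  26.  85.   0.  69. -23.]
120 [-23.  26.  85.   0.  69. -53.]
150 [-23.  26.  85.   0.  69. -83.]
[[ 0.     0.965  0.261  0.067]
 [ 1.    -0.001  0.001  0.   ]
 [ 0.002  0.261 -0.965 -0.137]
 [ 0.     0.     0.     1.   ]] 67.02997306731564
0.975 [-1.25351031  0.49759532 -0.98064222]
```

Run:
```python
from h import *
arm.movep([0.535,-0.1,0.30],[180,0,100]); arm.wait(0.2)
d=cam("wrist"); cv2.imwrite('pics/w1.png',d['color'])
f=finder.search_frame(d,"knob_grip")[:2]; print(f)
u,v=f[0]['position']; r=ray(d,u,v); z=d['range_z'][int(v),int(u)]
print((d['T']@np.append(r*z,1)), arm.read_t(), arm.read_position(), arm.read_force(), arm.read_wrist_torque())
# knob by depth: points with z 0.155..0.170
vv,uu=np.mgrid[0:420,0:560]; Z=d['range_z']; P=ray(d,0,0)
f_=210/np.tan(np.radians(d['fov_y'])/2)
pts=np.stack([(uu-d['cx'])/f_*Z,-(vv-d['cy'])/f_*Z,-Z,np.ones_like(Z)],-1)@d['T'].T
np.save('pts.npy',pts)
m=(pts[...,2]>0.155)&(pts[...,2]<0.175)&(Z>0)
n,l,s,c=cv2.connectedComponentsWithStats(m.astype(np.uint8))
for i in np.argsort(-s[1:,4])[:3]+1:
    q=pts[l==i][:,:3]; print(s[i],q.min(0),q.max(0),np.median(q,0), cv2.minEnclosingCircle(q[:,:2].astype(np.float32)))
```

```text
[{'position': [269.1, 205.0], 'score': 0.67}]
[ 0.53013748 -0.10465876  0.16172884  1.        ] 3.9583 [ 0.53502814 -0.09977465  0.30001058] [ 0.10402269 -0.135011   -0.21218231] [-0.02869905  0.06248303  0.00128367]
[ 246  180   44   43 1396] [ 0.50858151 -0.12260896  0.15503907] [ 0.54810565 -0.08280214  0.16557573] [ 0.5281264  -0.10100847  0.16323159] ((0.5284820795059204, -0.10266638547182083), 0.02004292421042919)
```

View pics/w1.png

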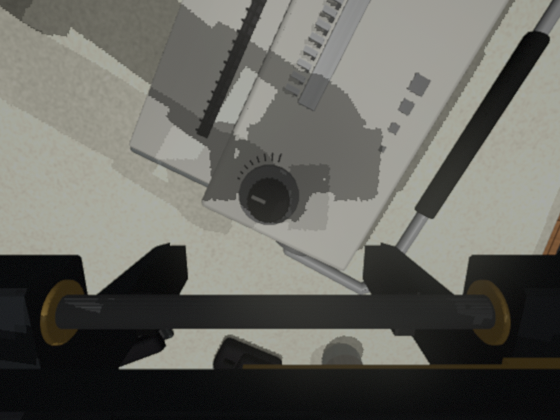

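The wrist view shows the knob at (269,200) with its bar pointing to the front. It fits a 20 mm radius circle centred at (0.5285, -0.1025). Next I descend and grip gently.

Run:
```python
from h import *
O=[180,0,100]; X,Y=.5285,-.1025
arm.movep([X,Y,.20],O)
print('hit',arm.move_linear([X,Y,.148],feed=.05,force_limit=5)); arm.wait(.2)
f0=np.array(arm.read_force()); m0=np.array(arm.read_wrist_torque()); print(f0,m0,arm.read_position())
arm.set_gripper(0.55,5); arm.set_gripper(0.0,8); arm.wait(.3)
print(arm.read_opening()*.088,arm.read_grip_force(),np.array(arm.read_force())-f0,np.array(arm.read_wrist_torque())-m0,arm.read_position(),arm.read_t())
```

```text
hit False
[-0.13022462 -0.53962204 -0.18054947] [-0.04048947  0.07894789 -0.0010179 ] [ 0.52857981 -0.10253848  0.14819801]
0.037434613449016205 7.991102188825607 [ 5.01120969  2.96776421 -0.39722497] [ 0.19431124 -0.77966986  0.01777535] [ 0.52908327 -0.102453    0.14815708] 7.175
```

Run:
```python
from h import *
f0=np.array([-.130,-.540,-.18])
X,Y=.5285,-.1025
for i in range(4):
    f=np.array(arm.read_force())-f0
    if np.hypot(*f[:2])<1: break
    X+=f[0]*1.2e-4; Y+=f[1]*1.2e-4
    arm.move_linear([X,Y,.148],feed=.01); arm.wait(.15)
    print(X,Y,np.array(arm.read_force())-f0,arm.read_wrist_torque(),arm.read_grip_force())
print(arm.read_t(),arm.read_position())
```

```text
0.5291013182079205 -0.10214382294007969 [ 2.19982134 -1.05449686  0.69021578] [-0.32425091 -0.20583141 -0.01642153] 7.991137302014977
0.5293652967682196 -0.10227036256363609 [ 0.60376434 -1.05486444  3.4123293 ] [-0.37733005  0.19967207  0.03177484] 7.990474789403379
0.5294377484887155 -0.10239694629590718 [-2.04950273 -0.78897408  3.60943006] [-0.31793439  0.56575821  0.00188722] 7.989799550268799
0.5291918081614452 -0.10249162318595709 [-0.71285208  0.79341094  4.21613382] [-0.09647448  0.35440688 -0.00136297] 7.989901718683541
8.775 [ 0.52920732 -0.1023936   0.14802494]
```

Run:
```python
from h import *
f0=np.array([-.130,-.540,-.18]); X,Y=.5292,-.1024
for z in (.152,.156,.1605):
    arm.move_linear([X,Y,z],feed=.02); arm.wait(.15); print(z,np.array(arm.read_force())-f0,arm.read_position()[2])
d=cam("scene"); cv2.imwrite('pics/s2.png',cv2.resize(d['color'][140:280,200:380],None,fx=4,fy=4,interpolation=cv2.INTER_CUBIC))
print(arm.read_t())
```

```text
0.152 [-0.8747586   0.41016758  0.15704451] 0.1519802724842277
0.156 [-1.29324501  0.04209357  0.67359781] 0.15612422769047027
0.1605 [ 0.19203138 -0.23615728 -0.08537545] 0.16060533596540574
10.35
```

View pics/s2.png

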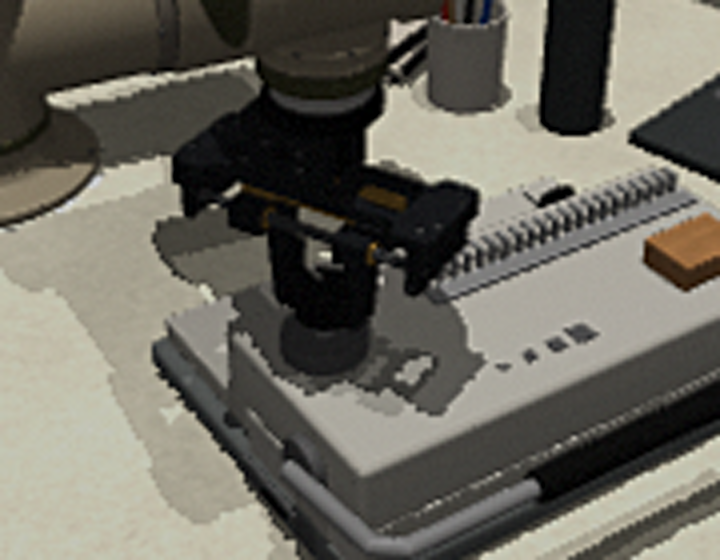

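Run:
```python
from h import *
f0=np.array([-.130,-.540,-.18]); P=[.5292,-.1024,.1605]
print(arm.read_opening()*.088,arm.read_wrist_torque()[2])
for y in (98,96,94):
    t=arm.read_t(); arm.move_linear(P,feed=.02,ori=[180,0,y]); print(y,arm.read_t()-t,arm.read_wrist_torque()[2],np.array(arm.read_force())-f0)
arm.wait(.1);print(arm.read_wrist_torque(),arm.read_eef_rot())
d=cam("wrist"); cv2.imwrite('pics/w2.png',d['color']); print(arm.read_t())
```

```text
0.03756618560334684 0.015858967540195442
98 0.25 -0.018796863589608272 [-0.55428798 -0.29145528  1.00628937]
96 0.25 -0.05720893863060089 [-0.19358541  0.65414977  1.38042267]
94 0.25 -0.022019536863904704 [-0.1913226   0.26716174 -0.04570355]
[-0.06767454  0.18920031 -0.05520158] [ 1.79998320e+02 -4.49358416e-03  9.40609620e+01]
11.25
```

View pics/w2.png

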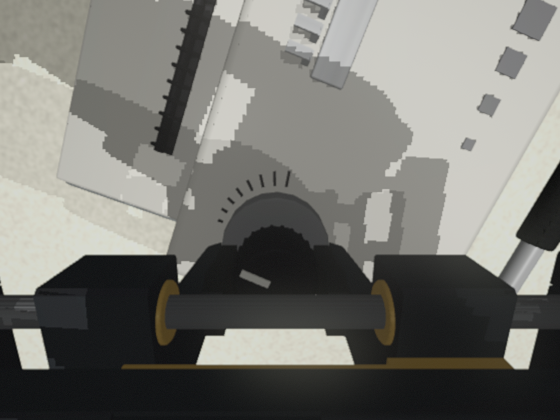

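The wrist view shows the knob held between the fingers, with its white bar at (255,278), and it turns freely. Next I check its height by depth and turn to about 0.7 rad, with the bar as a check.

```bash
cat >> h.py <<'E'
def knobz(d,u=275,v=262):
    z=np.median(d['range_z'][v-5:v+6,u-8:u+9]); return (d['T']@np.append(ray(d,u,v)*z,1))[2]
def bar(d):
    g=cv2.cvtColor(d['color'],cv2.COLOR_BGR2GRAY)[245:294,235:318]
    m=(g>105).astype(np.uint8); n,l,s,c=cv2.connectedComponentsWithStats(m)
    i=1+np.argmax(s[1:,4]) if n>1 else 0
    v,u=np.nonzero(l==i); f=cv2.fitLine(np.stack([u,v],1).astype(np.float32),cv2.DIST_L2,0,.01,.01).ravel()
    return s[i,4],np.degrees(np.arctan2(f[1],f[0])),c[i]+[235,245]
E
python3 - <<'E'
from h import *
f0=np.array([-.130,-.540,-.18]); P=[.5292,-.1024,.1605]
d=cam("wrist"); print(knobz(d),bar(d))
print(arm.move_linear(P,feed=.02,ori=[180,0,80])); t=arm.read_t()
print(arm.read_wrist_torque(),np.array(arm.read_force())-f0)
arm.move_linear(P,feed=.02,ori=[180,0,62]); print(arm.read_t()-t)
arm.wait(.1); print(arm.read_wrist_torque(),np.array(arm.read_force())-f0,arm.read_eef_rot(),arm.read_opening()*.088)
d=cam("wrist"); print(knobz(d),bar(d),arm.read_t()); cv2.imwrite('pics/w3.png',d['color'])
E
```

```text
0.17580208030891614 (np.int32(157), np.float32(22.57335), array([254.48407643, 278.75159236]))
False
[-0.06744401  0.05740161 -0.06231804] [0.8625429  0.82233839 0.23950845]
0.4665999999999997
[ 0.00448374 -0.25418303  0.0259247 ] [ 2.02143186  0.75142646 -0.35294159] [ 1.79970909e+02 -1.32037131e-02  6.21694961e+01] 0.037254102225338835
0.17586062490837243 (np.int32(156), np.float32(22.101393), array([254.55128205, 278.65384615])) 12.3083
```

View pics/w3.png

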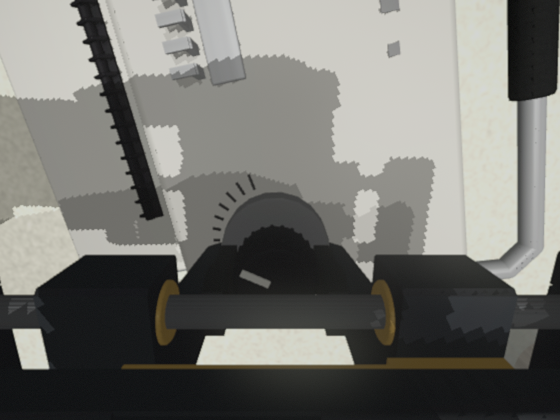

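The view shows the bar still at (255,278) in the hand frame, so the knob turned with the gripper, to about 0.66 rad at a pull of about 12 mm. Now I push down lightly onto the plate.

Run:
```python
from h import *
f0=np.array([-.130,-.540,-.18]); X,Y=.5292,-.1024
for z in (.1585,.1575,.1565,.1555):
    h=arm.move_linear([X,Y,z],feed=.02,force_limit=9); arm.wait(.1)
    f=np.mean([arm.read_force() for _ in range(5)],0)-f0; print(z,h,f,arm.read_position()[2])
    if h or f[2]>6.5: break
d=cam("wrist"); print(knobz(d),bar(d),arm.read_t())
```

```text
0.1585 False [ 4.57786128  0.77107108 -1.35969645] 0.15838985504211003
0.1575 False [4.22130217 1.56273572 2.51587482] 0.15779406640169483
0.1565 False [4.35163793 0.55799738 5.41541468] 0.156815381917558
0.1555 False [4.64095212 2.14903379 5.44037156] 0.15578410651221072
0.17132378342972376 (np.int32(154), np.float32(22.59832), array([254.75324675, 278.81168831])) 13.7583
```

Run:
```python
from h import *
f0=np.array([-.130,-.540,-.18]); P=[.5295,-.1022,.1555]
y=62.
while y>15:
    y-=1.5; arm.move_linear(P,feed=.02,ori=[180,0,y])
    f=[];m=[]
    for _ in range(3): arm.wait(.02); f.append(arm.read_force()-f0); m.append(arm.read_wrist_torque()[2])
    f=np.mean(f,0); m=np.mean(m); print(y,round(np.radians(100-y),3),f.round(1),round(m,3))
    if f[2]<2.5 or abs(m)>.16: break
d=cam("wrist"); print(knobz(d),bar(d),arm.read_t(),arm.read_eef_rot())
```

```text
60.5 0.689 [ 2.5 -0.1  5.5] 0.004
59.0 0.716 [ 2.6 -0.1  5.6] 0.007
57.5 0.742 [2.8 0.3 6. ] 0.053
56.0 0.768 [ 2.5 -0.2  4.8] 0.028
54.5 0.794 [ 3.1 -0.7  5.1] 0.003
53.0 0.82 [ 3.1 -0.5  5.7] 0.03
51.5 0.846 [ 2.7 -0.4  5.2] -0.004
50.0 0.873 [ 3.8 -1.7  0.4] -0.109
0.17052301074041226 (np.int32(154), np.float32(22.5181), array([254.7012987 , 278.56493506])) 16.2083 [-1.79998688e+02  2.11854917e-02  5.00083797e+01]
```

It snapped in at about 0.87 rad and the push-back vanished. Now I push it home with a force limit.

Run:
```python
from h import *
f0=np.array([-.130,-.540,-.18]); X,Y=.5295,-.1022
for z in (.154,.152,.150,.1485,.148):
    h=arm.move_linear([X,Y,z],feed=.02,force_limit=6); arm.wait(.06)
    f=arm.read_force()-f0; print(z,h,f.round(1),round(arm.read_wrist_torque()[2],3),arm.read_position()[2])
    if h or f[2]>6: break
d=cam("wrist"); print(knobz(d),bar(d),arm.read_t())
```

```text
0.154 False [ 4.2 -3.5 -1.8] -0.108 0.15355143334775379
0.152 False [ 4.5 -4.1 -3.3] -0.139 0.15141942420266244
0.15 False [ 5.  -4.4 -2.4] -0.076 0.14947376336282575
0.1485 False [ 2.8 -4.2  0.5] -0.126 0.1483141058742108
0.148 False [ 2.1 -4.6  2.9] -0.1 0.1481196249777464
0.16342490425091502 (np.int32(153), np.float32(22.989761), array([254.69934641, 278.20915033])) 17.8
```

Run:
```python
from h import *
f0=np.array([-.130,-.540,-.18]); P=[.5294,-.1024]
h=arm.move_linear([*P,.1475],feed=.02,force_limit=5); print(h,arm.read_force()-f0)
arm.set_gripper(0.75); arm.wait(.1); d=cam("wrist"); print(knobz(d))
arm.move_linear([*P,.30],feed=.12); arm.wait(.3)
d=cam("wrist"); cv2.imwrite('pics/w4.png',d['color'])
Z=d['range_z']; u,v=finder.search_frame(d,"knob_grip")[0]['position']; print(u,v,knobz(d,int(u),int(v)),arm.read_t(),arm.read_force())
```

```text
False [ 1.83142723 -3.55629532  6.03007989]
0.1634864581881875
279.1 200.6 0.16338403997032536 20.6 [-0.02054716 -0.40655145  0.36180093]
```

View pics/w4.png

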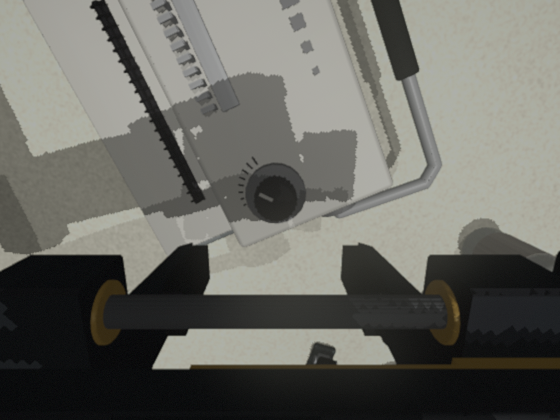

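The view shows the knob at (277,196), home with its top at 0.1634. The bar is turned about 50° from the machine's front, the gripper is clear, and nothing else has moved.

```bash
python3 -c "
from h import *
print(order.hand_in())"
```

```text
the job is handed in; nothing more can be done
None
```

I set the margin knob to the wide notch, felt at about 0.87 rad, pushed it fully home, let go and handed the job in at about 20.6 s; the result of the judging was not reported back.

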